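# Roll the tensioner wheel to the gauge tooth

### The arm

A 6-joint arm with a two-finger parallel gripper is mounted at the origin on the work surface. World frame = base frame: x ahead of the robot, y to its left, z up, the work surface at z = 0. Lengths are in mm, angles in degrees, forces in N, time in s.
With the tool pointing down it reaches from about 425 to 925 mm from the base axis. Payload 12.5 kg.
Tool frame: the origin (TCP) lies between the finger pads; the fingertips stand ctrl.tips_ahead ahead of it and the grasp point (between the pads) lies 6 mm ahead of it (ctrl.tips_ahead is the distance from the TCP to the fingertips, in mm); z points along the fingers, y is the direction in which the jaws open and shut (so a half turn about z gives the same grasp; the last joint's range is limited). The gripper opens to 85 mm and grips with 20 to 120 N. Pads are 22 mm wide; open, the fingers measure 114 mm over their backs; the gripper's body (76 mm by 85 mm) begins 54 mm behind the grasp point. The pads swing forward as they close: fully open they stand 13 mm farther back than shut.
Start: joints at [-74.691, 28.126, 89.318, -0, 62.55, -6.05], TCP at [227.663, -582.075, 256.327] pointing down, gripper open.
Joint ranges: [-177.58, 177.58], [-47.91, 125.51], [2.72, 160], [-65.01, 245.01], [3.68, 167.84], [-153.87, 153.87]. Speed limits (degrees/s): [127.2, 127.2, 159.86, 180, 180, 180].

### API

Orientations are given as a 3x3 rotation matrix whose columns are the frame's x, y, z axes.
In Python, from rig import ctrl, optics gives the robot as it stands.
- The arm moves only by the tool send_rows, never from a script. Its argument "moves" is a list that holds one entry, the list of rows, each a list of 6 numbers: the shift along the tool's x, y, z in m, then the turn, a rotation vector about the tool's x, y, z in rad. In form: [[[dx, dy, dz, ax, ay, az], ...]]. A call has 1 to 8 rows; each row is the pose to reach, as a shift and turn from the pose commanded when the call began, along the tool's axes at that moment; what a row does not reach only later rows make up. A row lasts 1/8 s, in which the tool goes at most 62.5 mm and 10.7 degrees, less where a joint would pass 70% of its speed; a pose out of reach is approached as far as the arm can. A call with a gripper value outside its range is refused whole. "jaw" is the closure, from 0 (fully open) to 1 (shut), set as the call begins (left out, the last holds). The fingers move at their own pace and stop on an object; "force" is the grip in N (left out, the last holds). Time passes only in rows, so rows that repeat a pose let the fingers close. It gives the time, the measured TCP pose, the force and the opening at its end, in the units of the state.
- ctrl.get_state(): the state, without advancing time (a new reading comes with each control period).
- optics.capture(name): name is "side" or "top" or "wrist"; returns (picture, depth): 480x640x3 uint8, red, green, blue; 480x640 float32, mm along the optical axis (not along the pixel's ray), 0 where there is no reading.
- optics.get_calibration(name): a dict with "vertical_fov" (degrees; the focal length in pixels is half the picture's height over the tangent of half this angle, whatever the lens; pixels are square), "cx", "cy" (the principal point, pixels), "position" and "attitude" of the camera in the world. Camera axes: x right, y down, z forward; pixel columns grow to the right and rows downward; lengths in mm; the calibration is good to about 2 mm. The wrist camera is an equidistant fisheye: a pixel r from the principal point sees the ray r / f radians off the axis. A picture is of the moment at which its call begins: read the wrist's pose just before it. get_calibration takes no time and is no camera call; for the wrist camera it gives the pose at the moment of the call.
- ctrl.finish_job(): hands the job in, once; it reports no verdict.
The state is a dict: "time": time; "joints": joint angles; "qd": joint speeds; "joint_torque": joint torques, N m; "ee_pos": TCP position; "eef_rot": TCP orientation; "force": force on the tool from outside, world axes, zero at the start; "moment": the same for the moment, N m; "gripper_width": finger opening in mm.
Only numpy, scipy, OpenCV 4.12 (cv2) and the standard library are available. Lean on these libraries where they do the work, as an engineer would, in place of code of your own. Each camera call takes 0.05 s, during which the arm holds its last target.

### The job

On the belt tensioner bolted to the bench, roll the upright knurled wheel under a fingertip, stroke by stroke, until the gap between the sliding block's pointer and the tooth of the gauge clip is closed and the two points stand opposite each other, within 3 mm. Move the block only by the wheel, never by touching the block itself, and leave the loose parts around it where they are. Take the finger off the wheel when done.

Things in the scene. Friction and masses are not known exactly. Their poses are not given: they have to be found in the camera images.
- tensioner: Belt tensioner bolted to the bench: dark base plate 250 x 200 x 10 mm. Origin: centre of its underside, on the bench. Its x axis runs along the guide rods, the way the block must travel; y to the left of that, z up. On it a sprung head with a grey wheel housing on the -y side and the block on its rods in the middle; gauge bar on the +y side. Only the wheel stands higher than 72 mm.
- wheel: Knurled steel thumb wheel standing on edge, 72 mm diameter, 16 mm thick. Origin: its centre, on the axle, which lies along the tensioner's y. Rolling its top towards the tensioner's +x moves the block to +x, the other way brings it back: 8 mm of block travel per radian, i.e. per 36 mm rolled at the rim. It turns with about 1 N at the rim and stays where it is left.
- wheel_top (a point): Highest point of the wheel's rim, unpressed: 98 mm above the bench, right over the axle. Fixed to the base plate; its axes are the tensioner's. The head (wheel, rods, block) is sprung: under a finger it sinks up to 6 mm straight down, starting to give at about 2 N and reaching its stop at about 9 N.
- block: Aluminium sliding block, 40 x 40 x 28 mm with a small dark round cap, on two guide rods, driven by the wheel. The origin is the tip of the flat pointer on its +y side (a right-angled point standing out 15 mm), 46 mm above the bench (head unpressed); its axes are the tensioner's.
- gauge: Aluminium gauge clip, 30 mm wide, clamped on the dark gauge bar; the origin is the tip of its flat right-angled tooth, which faces the block's pointer (towards -y) at the same height, 3 mm beside the pointer's line of travel; its axes are the tensioner's. At the start it lies 24 to 52 mm ahead (+x) of the pointer. It does not move.
- bracket: Loose bystander: dark steel L-bracket, foot 50 x 40 mm, 45 mm high; the origin is at its underside, in the middle.
- bearing: Loose bystander: steel bearing ring, 42 mm across, 14 mm high; the origin is at its underside, in the middle.
- endcap: Loose bystander: black plastic tube plug, 50 x 30 x 28 mm; the origin is at its underside, in the middle.
- driver: Loose bystander: screwdriver lying on the bench, 190 mm long; the origin is at its underside, between its ends.
- bolt: Loose bystander: steel bolt standing on its head, 45 mm high, head 24 mm; the origin is at its underside, in the middle.
- foot: Loose bystander: black rubber machine foot, 48 mm across, 20 mm high; the origin is at its underside, in the middle.
- grip: Loose bystander: black plastic clamp knob, 38 mm across, 38 mm high; the origin is at its underside, in the middle.

How it is judged (in metres and radians):
On the way:
1. a fingertip on the wheel has rolled the gap down to less than 15 mm (contact force between the fingers and wheel above 0.5 N and x of block in the frame of gauge above -0.015 m), for 0.05 s.
At the end, for the whole second after the job is handed in: The tip of the block's pointer is within 3 mm, along the guide rods, of the tip of the gauge tooth; block and wheel are at rest and the wheel is let go (x of block in the frame of gauge between -0.003 and 0.003 m and linear speed of block below 0.003 m/s and angular speed of wheel below 0.3 rad/s); the robot touches nothing.
It fails at once if the sliding block itself is touched by the robot (more than 1 N) (contact force between any of the fingers, the arm and block above 1 N).
It fails at once if a loose part is moved or lifted by more than 15 mm (distance of any of bracket, bearing, endcap, driver, bolt, foot, grip from where it was at the start of the episode above 0.015 m).
It also fails if it takes over 51 s, if anything falls off the work surface, if the arm or the gripper's body presses on something with over 40 N, if the wrist force passes 120 N, or if a joint passes its speed limit or range.

## Working session

There is one attempt and no reset: what is moved stays moved. The work goes in short steps, Python scripts to look and compute and a tool call to move; the robot and the scene stay as the last step left them, time stands still between calls to the robot, and variables do not carry over. Pictures are saved under pics/ and viewed, and the job is handed in when it is done.

Besides the shell and the picture viewer there is one more tool, called after "Emit:" by a JSON object that holds its "fn" and its "kwargs", one argument or row to a line. send_rows: Moves the arm, as the interface text tells. Its arguments: {"type":"object","properties":{"moves":{"type":"array","items":{"type":"array","items":{"type":"array","items":{"type":"number"}}}},"jaw":{"type":"number"},"force":{"type":"number"}},"required":["moves"]}

```bash
ls; mkdir -p pics
python3 - <<'E'
from rig import ctrl, optics
import cv2,numpy as np
for n in ("side","top","wrist"):
    c=optics.get_calibration(n); print(n,c)
    p,d=optics.capture(n); cv2.imwrite(f"pics/{n}0.png",p[:,:,::-1]); np.save(f"pics/{n}0.npy",d); np.save(f"pics/{n}0c.npy",c,allow_pickle=True)
print(ctrl.get_state(), ctrl.tips_ahead)
E
```

```text
pics
side {'vertical_fov': 44.05749814109199, 'cx': 318.1737939352959, 'cy': 242.86775993800438, 'position': array([128.64184457, 680.53109295, 721.76319207]), 'attitude': array([[-0.82406526, -0.35597952,  0.44067564],
       [-0.5664613 ,  0.52627201, -0.63416036],
       [-0.00616716, -0.77221522, -0.63533111]])}
top {'vertical_fov': 57.3349400536556, 'cx': 317.4054192380899, 'cy': 241.5642837738256, 'position': array([493.30845232,  32.93035956, 784.45314615]), 'attitude': array([[-5.99565678e-04, -9.91573247e-01,  1.29545886e-01],
       [-9.99603176e-01,  4.24262347e-03,  2.78476167e-02],
       [-2.81625661e-02, -1.29477782e-01, -9.91182311e-01]])}
wrist {'vertical_fov': 65.70646984690485, 'cx': 315.08737483769136, 'cy': 241.0865435033127, 'position': array([ 291.9335704 , -556.45701909,  373.27320666]), 'attitude': array([[ 0.36366877, -0.89482213, -0.25891771],
       [-0.93152779, -0.34963694, -0.10004991],
       [-0.00100032,  0.27757407, -0.96070372]])}
{'time': 0.15, 'joints': array([-7.46901591e+01,  2.81562575e+01,  8.93412315e+01,  2.12366465e-03,
        6.25489013e+01, -6.05045178e+00]), 'qd': array([ 0.05185155, -0.12571496, -0.10650316, -0.08727653,  0.04820662,
        0.05794836]), 'joint_torque': array([ 2.15467626e-03, -6.18707371e+01, -2.61691833e+01, -7.91853904e-05,
        3.21633946e-03,  3.33861715e-05]), 'ee_pos': array([ 227.63744415, -581.92789614,  255.86674835]), 'eef_rot': array([[ 9.31314699e-01,  3.64215455e-01, -1.82058085e-04],
       [ 3.64215481e-01, -9.31314372e-01,  7.89614591e-04],
       [ 1.18036526e-04, -8.01688049e-04, -9.99999672e-01]]), 'force': array([-0.2909465 ,  1.05003609,  0.66176143]), 'moment': array([-0.00892809, -0.01585951,  0.02604421]), 'gripper_width': 85.64861685900635} 25.0
```

View pics/top0.png

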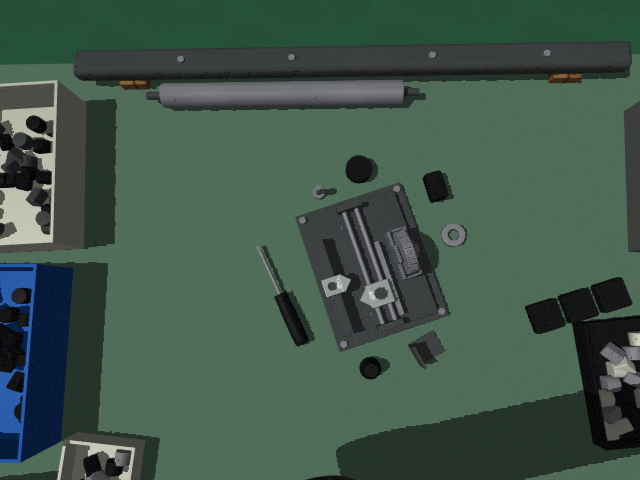

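View pics/side0.png

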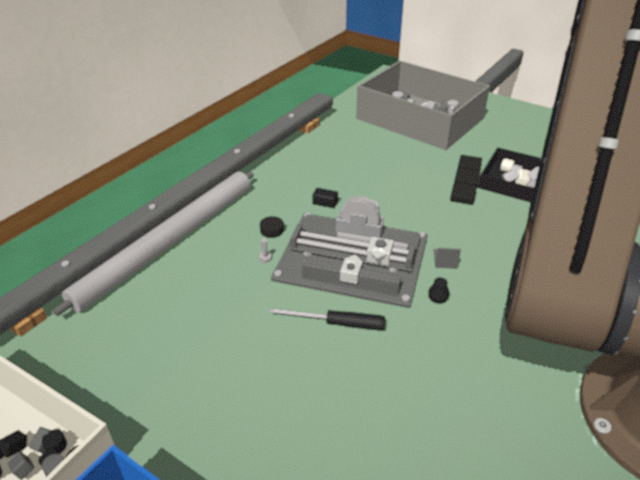

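Run:
```python
import cv2
p=cv2.imread("pics/top0.png")[170:365,285:465]
cv2.imwrite("pics/top0c.png",cv2.resize(p,None,fx=3,fy=3,interpolation=cv2.INTER_CUBIC)*1)
```

```text
(no output)
```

View pics/top0c.png

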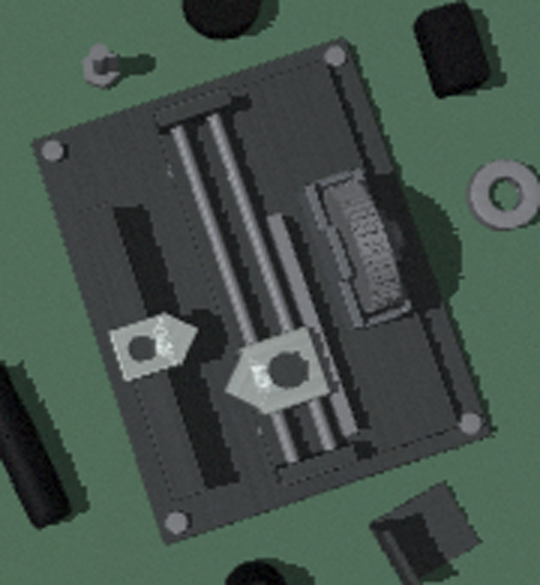

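View pics/wrist0.png

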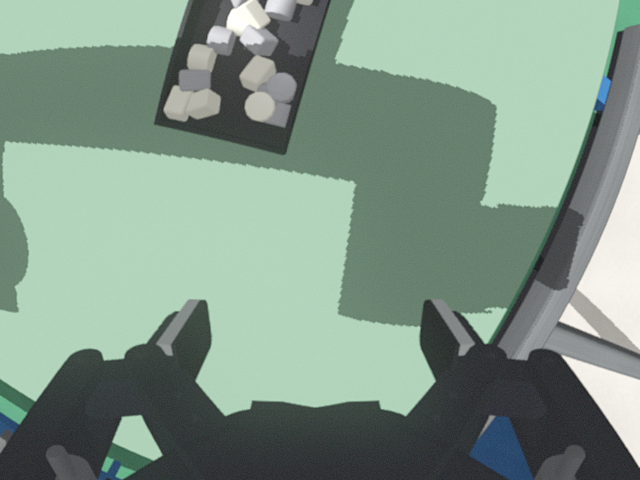

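```bash
cat > h.py <<'E'
import numpy as np
def ray(c,u,v):
    f=240/np.tan(np.radians(c["vertical_fov"]/2))
    x,y=u-c["cx"],v-c["cy"]
    return c["attitude"]@np.array([x/f,y/f,1.0])
def plane(c,u,v,z):
    r=ray(c,u,v); p=np.array(c["position"]); return p+r*(z-p[2])/r[2]
def cloud(c,d):
    f=240/np.tan(np.radians(c["vertical_fov"]/2))
    v,u=np.mgrid[0:480,0:640]
    P=np.stack([(u-c["cx"])/f,(v-c["cy"])/f,np.ones_like(u,float)],-1)*d[...,None]
    return P@np.array(c["attitude"]).T+np.array(c["position"])
E
python3 - <<'E'
from h import *
c=np.load("pics/top0c.npy",allow_pickle=True).item(); d=np.load("pics/top0.npy")
g=lambda a,b,z:plane(c,a/3+285-.33,b/3+170-.33,z)
K=[g(*k,10) for k in [(35,140),(345,40),(490,435),(165,545)]]
for k in K: print(k.round(1))
o=sum(K)/4
ax=(K[0]+K[1]-K[2]-K[3])[:2]; print("o",o.round(1),"yaw",np.degrees(np.arctan2(ax[1],ax[0])))
ay=(K[0]+K[3]-K[1]-K[2])[:2]; print(np.degrees(np.arctan2(-ay[0],ay[1])),np.linalg.norm(ax)/2,np.linalg.norm(ay)/2)
th=np.mean([np.arctan2(ax[1],ax[0]),np.arctan2(-ay[0],ay[1])]); X=np.array([np.cos(th),np.sin(th)]);Y=np.array([-X[1],X[0]])
R=np.stack([X,Y])
p=g(228,390,46);t=g(197,330,46)
print("pointer",p.round(1),R@(p-o)[:2],"tooth",t.round(1),R@(t-o)[:2])
P=cloud(c,d)
Q=P[(np.abs(P[...,:2]-o[:2])<180).all(-1)&(d>0)]
L=(Q[:,:2]-o[:2])@R.T
m=(np.abs(L[:,0])<110)&(np.abs(L[:,1])<90)
print(np.median(Q[m&(Q[:,2]<20)][:,2]))
w=m&(Q[:,2]>80); print(w.sum(),"x",L[w,0].min(),L[w,0].max(),L[w,0].mean(),"y",L[w,1].min(),L[w,1].max(),L[w,1].mean(),Q[w,2].max(),"world",Q[w].mean(0))
w=m&(Q[:,2]>94); print(w.sum(),"x",L[w,0].min(),L[w,0].max(),L[w,0].mean(),"y",L[w,1].min(),L[w,1].max(),L[w,1].mean(),Q[w,2].max(),"world",Q[w].mean(0))
c=np.load("pics/side0c.npy",allow_pickle=True).item(); d=np.load("pics/side0.npy")
P=cloud(c,d);Q=P[(np.abs(P[...,:2]-o[:2])<180).all(-1)&(d>0)]
L=(Q[:,:2]-o[:2])@R.T
m=(np.abs(L[:,0])<110)&(np.abs(L[:,1])<90)
w=m&(Q[:,2]>80); print(w.sum(),"x",L[w,0].min(),L[w,0].max(),L[w,0].mean(),"y",L[w,1].min(),L[w,1].max(),L[w,1].mean(),Q[w,2].max(),"world",Q[w].mean(0))
E
```

```text
[640.4  92.5  10. ]
[700.3 -93.7  10. ]
[ 466.2 -171.    10. ]
[403.8  16.5  10. ]
o [552.7 -38.9  10. ] yaw 18.046559849460984
18.12458360187336 247.52609285690164 196.55516656957633
pointer [492.  -18.3  46. ] [-51.24965826  38.44444648] tooth [525.2  -1.5  46. ] [-14.45521469  44.12427517]
9.836631845935926
431 x -30.458657651390915 32.295119136738975 0.45605910683341183 y -62.69511642181718 -46.43555127928961 -53.82687613978551 100.15342533126591 world [569.81209025 -89.93783539  91.40748794]
172 x -16.71726640885457 17.518088804550622 1.056505596917134 y -62.310781961878334 -46.6943981055721 -54.497637995725974 100.15342533126591 world [570.59110038 -90.3890567   96.15663009]
362 x -32.17072298623991 30.739976320652314 -2.1610738340998563 y -64.2910004522153 -41.411049218428055 -49.790864463328866 100.59118723822871 world [566.07133195 -86.91368222  90.01873339]
```

Run:
```python
from rig import ctrl
import numpy as np
s=ctrl.get_state();R=s["eef_rot"]
print(R.T@(np.array([570-16*np.cos(.316),-90-16*np.sin(.316),160])-s["ee_pos"]))
```

```text
[ 482.02951466 -334.27708807   96.19166297]
```

Emit:
{"fn": "send_rows", "kwargs": {
  "moves": [
    [[0.03,-0.021,0,0,0,0.01],[0.08,-0.056,0,0,0,0.03],[0.13,-0.09,0,0,0,0.057],[0.18,-0.125,0.0,0,0,0.057],[0.23,-0.16,0.01,0,0,0.057],[0.28,-0.194,0.02,0,0,0.057],[0.33,-0.229,0.03,0,0,0.057],[0.37,-0.257,0.04,0,0,0.057]]
  ],
  "jaw": 1,
  "force": 30
}}

```text
time: 1.15
ee_pos: [479.6, -205.9, 216.0]
eef_rot: [[0.95, 0.311, 0.0], [0.311, -0.95, -0.0], [0.0, 0.0, -1.0]]
force: [0.1, -1.0, 0.3]
gripper_width: 0.4
```

```bash
cat > tgt.py <<'E'
from rig import ctrl
import numpy as np,sys
# offsets relative to wheel top, tensioner axes; prints shift in tool axes, mm
def go(ex,ey,z):
    s=ctrl.get_state();R=s["eef_rot"];a=np.radians(18.09)
    X=np.array([np.cos(a),np.sin(a),0]);Y=np.array([-X[1],X[0],0])
    W=np.array([570,-90,0.])
    d=s["ee_pos"]-W
    print("t",s["time"],"now",(d@X).round(2),(d@Y).round(2),s["ee_pos"].round(2),"yaw",np.degrees(np.arctan2(R[1,0],R[0,0])).round(2),"tilt",R[:2,2].round(4),"F",s["force"].round(2),ctrl.tips_ahead,s["gripper_width"])
    print("shift",(R.T@(W+ex*X+ey*Y+[0,0,z]-s["ee_pos"])).round(2))
go(*map(float,sys.argv[1:]))
E
python3 tgt.py -16 0 150
```

```text
t 1.15 now -121.94 -82.12 [ 479.59 -205.92  216.  ] yaw 18.14 tilt [ 0.0001 -0.0001] F [ 0.12 -0.97  0.27] 25.0 0.404476271093344
shift [106.   -82.04  66.01]
```

Emit:
{"fn": "send_rows", "kwargs": {
  "moves": [
    [[0.04,-0.031,0.01,0,0,0],[0.08,-0.062,0.03,0,0,0],[0.106,-0.082,0.05,0,0,0],[0.106,-0.082,0.06,0,0,0],[0.106,-0.082,0.063,0,0,0]]
  ]
}}

```text
time: 1.78
ee_pos: [553.5, -97.3, 152.7]
eef_rot: [[0.95, 0.311, -0.001], [0.311, -0.95, 0.0], [-0.001, -0.001, -1.0]]
force: [-0.6, -0.3, -0.2]
gripper_width: -0.1
```

```bash
python3 - <<'E'
from rig import ctrl, optics
import cv2,numpy as np
for n in ("side","top","wrist"):
    c=optics.get_calibration(n)
    p,d=optics.capture(n); cv2.imwrite(f"pics/{n}1.png",p[:,:,::-1]); np.save(f"pics/{n}1.npy",d); np.save(f"pics/{n}1c.npy",c,allow_pickle=True)
a=cv2.resize(cv2.imread("pics/side1.png")[150:330,250:450],None,fx=3,fy=3,interpolation=2); cv2.imwrite("pics/side1x.png",a)
E
python3 tgt.py -16 0 123
```

```text
t 1.925 now -18.0 -2.56 [553.68 -98.03 153.7 ] yaw 18.02 tilt [ 0.0004 -0.0002] F [ 0.06 -1.01 -0.18] 25.0 -0.0855687159272465
shift [ 1.99 -2.58 30.7 ]
```

View pics/side1x.png

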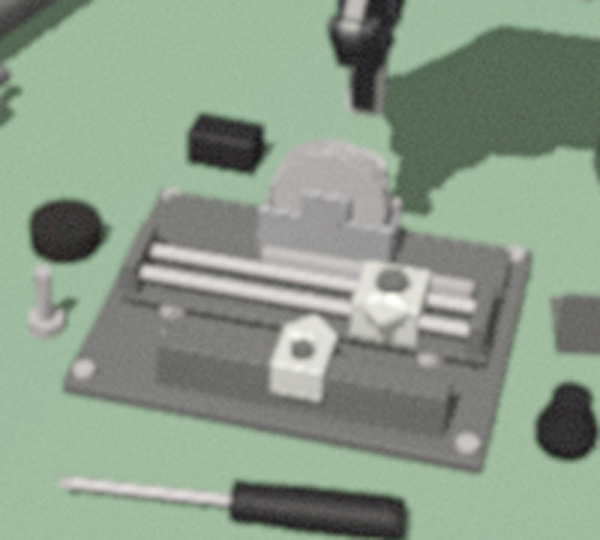

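View pics/wrist1.png

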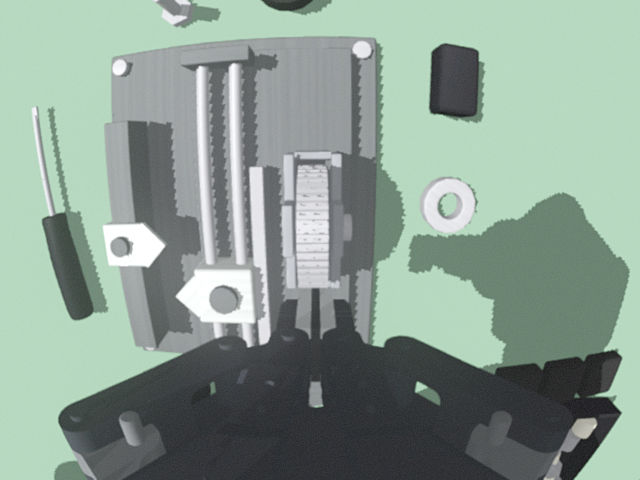

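View pics/top1.png

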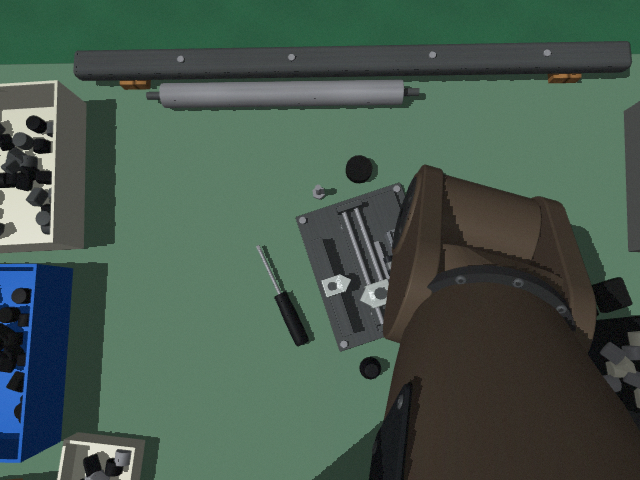

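```bash
cat >> h.py <<'E'
def fplane(c,u,v,z):
    f=240/np.tan(np.radians(c["vertical_fov"]/2))
    x,y=u-c["cx"],v-c["cy"]; r=np.hypot(x,y); t=r/f
    dr=np.array(c["attitude"])@np.array([np.sin(t)*x/r,np.sin(t)*y/r,np.cos(t)])
    p=np.array(c["position"]); return p+dr*(z-p[2])/dr[2]
A=np.radians(18.09);RT=np.array([[np.cos(A),np.sin(A)],[-np.sin(A),np.cos(A)]])
def gap(c,p,t,f=fplane):
    P,T=f(c,*p,46),f(c,*t,46); return (RT@(P-T)[:2]).round(2),(RT@(P[:2]-[552.7,-38.9])).round(2),(RT@(T[:2]-[552.7,-38.9])).round(2)
E
python3 - <<'E'
from h import *
import cv2
c=np.load("pics/wrist1c.npy",allow_pickle=True).item()
print(gap(c,(176,296),(166,246)))
for q in [(313,163),(313,286),(296,225),(329,225)]: print(RT@(fplane(c,*q,94)[:2]-[570,-90]))
cs=np.load("pics/side1c.npy",allow_pickle=True).item()
print(gap(cs,(250+385/3,150+328/3),(250+312/3,150+315/3),plane))
E
```

```text
(array([-36.46,  -2.59]), array([-53.1 ,  41.04]), array([-16.63,  43.63]))
[38.43302503 -1.20261115]
[-24.17835454  -1.01562662]
[8.15836223 7.20785794]
[ 8.12943887 -8.95658261]
(array([-43.26,  -0.41]), array([-56.52,  43.19]), array([-13.26,  43.6 ]))
```

Emit:
{"fn": "send_rows", "kwargs": {
  "moves": [
    [[0.002,-0.002,0.015,0,0,0],[0.002,-0.002,0.025,0,0,0],[0.002,-0.002,0.03,0,0,0],[0.002,-0.002,0.034,0,0,0],[0.002,-0.002,0.034,0,0,0]]
  ]
}}

```text
time: 2.55
ee_pos: [555.2, -94.6, 119.4]
eef_rot: [[0.951, 0.311, -0.0], [0.311, -0.951, -0.0], [-0.0, 0.0, -1.0]]
force: [-2.4, 0.5, 4.7]
gripper_width: 0.2
```

```bash
python3 tgt.py -20 0 119
```

```text
t 2.55 now -15.55 0.22 [555.15 -94.62 119.37] yaw 18.1 tilt [-0.0002 -0.0001] F [-2.41  0.54  4.72] 25.0 0.2118784512566524
shift [-4.45  0.22  0.38]
```

Emit:
{"fn": "send_rows", "kwargs": {
  "moves": [
    [[0.006,0,0.001,0,0,0],[0.014,0,0.001,0,0,0],[0.022,0,0.001,0,0,0],[0.03,0,0.001,0,0,0],[0.038,0,0.001,0,0,0]]
  ]
}}

```text
time: 3.18
ee_pos: [591.9, -82.5, 118.9]
eef_rot: [[0.951, 0.311, 0.001], [0.311, -0.951, -0.0], [0.001, 0.0, -1.0]]
force: [0.0, -0.4, 3.3]
gripper_width: -0.0
```

```bash
cat > look.py <<'E'
import sys
from rig import ctrl, optics
import cv2,numpy as np
i=sys.argv[1]
c=optics.get_calibration("wrist"); p,d=optics.capture("wrist"); np.save(f"pics/w{i}c.npy",c,allow_pickle=True)
cv2.imwrite(f"pics/w{i}.png",p[:,:,::-1])
y0,x0=(int(sys.argv[2]),int(sys.argv[3])) if len(sys.argv)>2 else (190,80)
cv2.imwrite(f"pics/w{i}x.png",cv2.resize(p[y0:y0+140,x0:x0+190,::-1],None,fx=4,fy=4,interpolation=2))
E
python3 tgt.py -20 0 119; python3 look.py 2
```

```text
t 3.175 now 23.11 0.3 [591.87 -82.54 118.86] yaw 18.09 tilt [ 0.0011 -0.0001] F [ 0.05 -0.37  3.26] 25.0 -0.011074087678214517
shift [-43.11   0.3   -0.18]
```

View pics/w2.png

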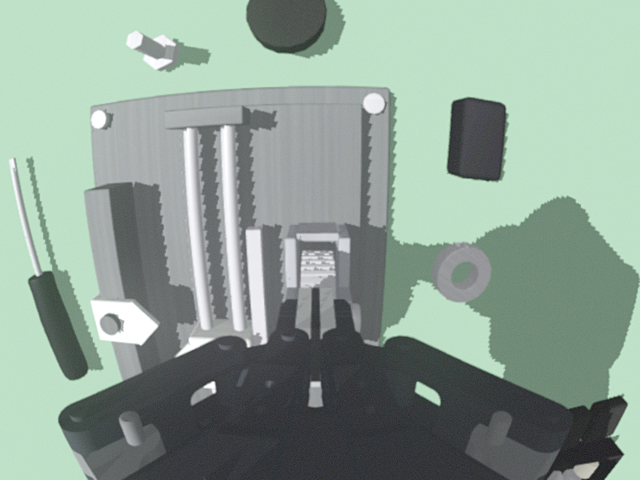

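Emit:
{"fn": "send_rows", "kwargs": {
  "moves": [
    [[0.0,0,-0.012,0,0,0],[-0.02,0,-0.015,0,0,0],[-0.044,0,-0.015,0,0,0],[-0.044,0,-0.014,0,0,0]]
  ]
}}

```text
time: 3.72
ee_pos: [548.6, -96.9, 133.0]
eef_rot: [[0.951, 0.31, -0.0], [0.31, -0.951, -0.0], [-0.0, 0.0, -1.0]]
force: [0.2, -0.4, -0.5]
gripper_width: -0.2
```

```bash
python3 look.py 3; python3 tgt.py -20 0 119
```

```text
t 3.775 now -21.61 -0.09 [549.48 -96.8  132.86] yaw 18.04 tilt [ 0.0006 -0.0003] F [ 0.4   0.58 -0.51] 25.0 -0.2726198002545194
shift [ 1.6  -0.1  13.86]
```

View pics/w3x.png

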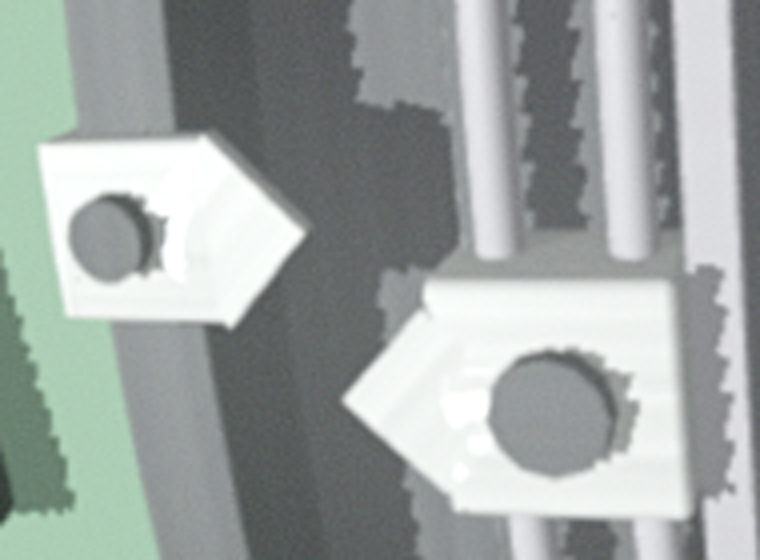

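Tooth tip at crop (309,231), pointer tip at (342,401): that is (157.2,247.7) and (165.5,290.2) in the picture.

Run:
```python
from h import *
c=np.load("pics/w3c.npy",allow_pickle=True).item()
print(gap(c,(165.2,290),(157,247.5)))
```

```text
(array([-28.27,  -1.65]), array([-44.16,  41.77]), array([-15.89,  43.43]))
```

Emit:
{"fn": "send_rows", "kwargs": {
  "moves": [
    [[0,0,0.01,0,0,0],[0,0,0.0148,0,0,0],[0.01,0,0.0148,0,0,0],[0.021,0,0.0148,0,0,0],[0.032,0,0.0148,0,0,0],[0.043,0,0.0148,0,0,0],[0.043,0,0.0,0,0,0],[0.0,0,0.0,0,0,0]]
  ]
}}

```text
time: 4.78
ee_pos: [550.6, -96.2, 133.1]
eef_rot: [[0.95, 0.312, 0.002], [0.312, -0.95, -0.001], [0.002, 0.001, -1.0]]
force: [-1.2, -1.2, 0.2]
gripper_width: 0.5
```

```bash
python3 tgt.py -20 0 119;python3 look.py 4
```

```text
t 4.775 now -20.33 0.09 [550.64 -96.23 133.11] yaw 18.2 tilt [ 0.0024 -0.0008] F [-1.19 -1.22  0.16] 25.0 0.4972219854652307
shift [ 0.31  0.07 14.11]
```

View pics/w4x.png

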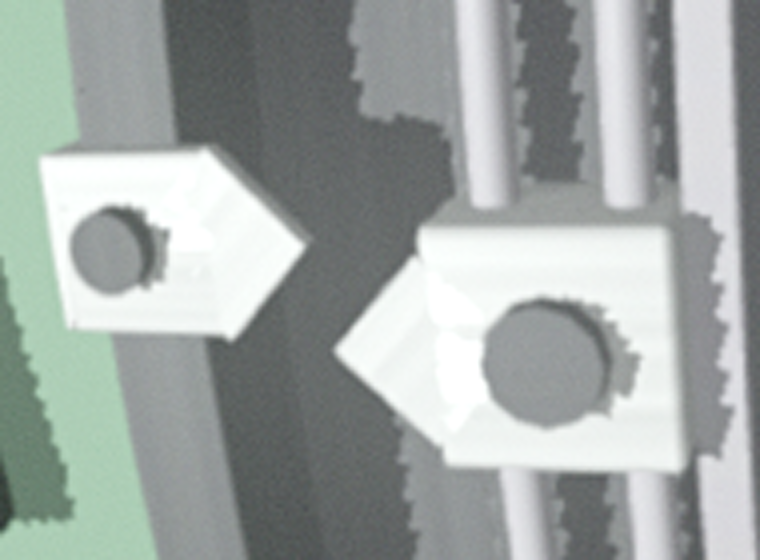

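Run:
```python
from h import *
c=np.load("pics/w4c.npy",allow_pickle=True).item()
print(gap(c,(80+333/4-.4,190+351/4-.4),(80+310/4-.4,190+241/4-.4)))
```

```text
(array([-18.08,  -1.52]), array([-33.31,  41.94]), array([-15.23,  43.46]))
```

Emit:
{"fn": "send_rows", "kwargs": {
  "moves": [
    [[0,0,0.01,0,0,0],[0,0,0.0148,0,0,0],[0.01,0,0.0148,0,0,0],[0.021,0,0.0148,0,0,0],[0.032,0,0.0148,0,0,0],[0.043,0,0.0148,0,0,0],[0.043,0,0.0,0,0,0],[0.0,0,0.0,0,0,0]]
  ]
}}

```text
time: 5.82
ee_pos: [550.9, -96.2, 133.2]
eef_rot: [[0.95, 0.312, 0.003], [0.312, -0.95, -0.001], [0.002, 0.002, -1.0]]
force: [-0.9, -0.6, -0.3]
gripper_width: 0.0
```

```bash
python3 tgt.py -20 0 119;python3 look.py 5
```

```text
t 5.825 now -20.11 0.02 [550.88 -96.22 133.22] yaw 18.21 tilt [ 0.0027 -0.0009] F [-0.9  -0.56 -0.34] 25.0 0.03550841578677652
shift [ 0.08 -0.   14.22]
```

View pics/w5x.png

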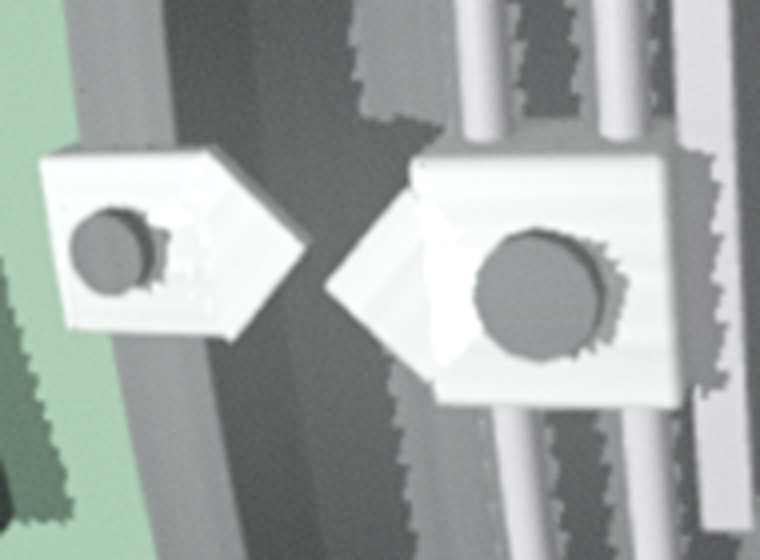

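Run:
```python
from h import *
c=np.load("pics/w5c.npy",allow_pickle=True).item()
print(gap(c,(80+324/4-.4,190+286/4-.4),(80+311/4-.4,190+243/4-.4)))
```

```text
(array([-6.96, -1.33]), array([-22.33,  41.93]), array([-15.37,  43.27]))
```

Emit:
{"fn": "send_rows", "kwargs": {
  "moves": [
    [[0.005,0,0.006,0,0,0],[0.005,0,0.0148,0,0,0],[0.012,0,0.0148,0,0,0],[0.02,0,0.0148,0,0,0],[0.028,0,0.0148,0,0,0],[0.034,0,0.0148,0,0,0],[0.034,0,0.0148,0,0,0],[0.034,0,0.0,0,0,0]]
  ]
}}

```text
time: 6.88
ee_pos: [582.0, -85.6, 131.7]
eef_rot: [[0.95, 0.311, -0.002], [0.311, -0.95, 0.0], [-0.002, -0.001, -1.0]]
force: [-0.5, -0.0, -0.6]
gripper_width: 0.0
```

Emit:
{"fn": "send_rows", "kwargs": {
  "moves": [
    [[-0.02,0,0.0,0,0,0],[-0.034,0,0.0,0,0,0],[-0.034,0,0.0,0,0,0],[-0.034,0,0.0,0,0,0]]
  ]
}}

```text
time: 7.38
ee_pos: [550.0, -96.5, 132.4]
eef_rot: [[0.951, 0.31, 0.0], [0.31, -0.951, -0.0], [0.0, 0.0, -1.0]]
force: [-0.1, 0.1, 0.1]
gripper_width: -0.4
```

```bash
python3 tgt.py -20 0 119;python3 look.py 6
```

```text
t 7.375 now -21.03 0.05 [550.   -96.48 132.4 ] yaw 18.09 tilt [ 0.0004 -0.0001] F [-0.06  0.08  0.11] 25.0 -0.3736090467159156
shift [ 1.02  0.04 13.4 ]
```

View pics/w6x.png

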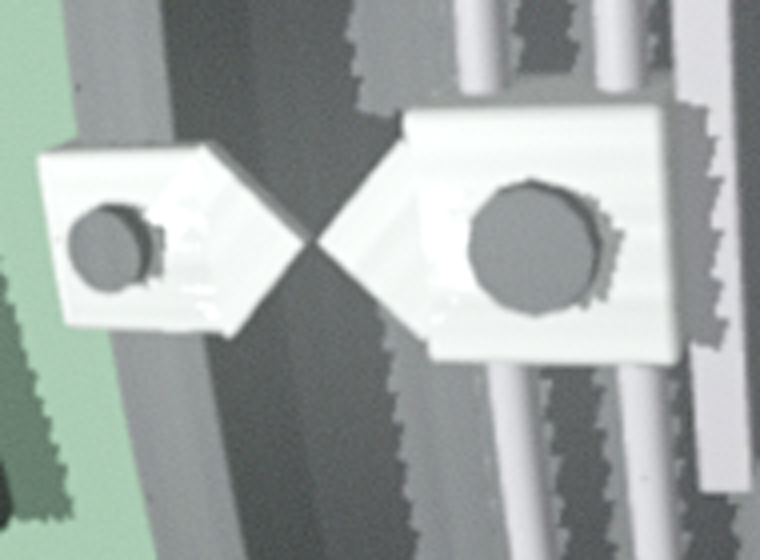

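The tooth tip is at (310,241) and the pointer tip at (316,242), so they look opposite. I'll retreat clear and check with the other cameras.

Emit:
{"fn": "send_rows", "kwargs": {
  "moves": [
    [[0,0,-0.03,0,0,0],[-0.01,0.02,-0.07,0,0,0],[-0.03,0.06,-0.1,0,0,0],[-0.06,0.11,-0.1,0,0,0],[-0.09,0.16,-0.1,0,0,0],[-0.1,0.2,-0.1,0,0,0],[-0.1,0.22,-0.1,0,0,0],[-0.1,0.22,-0.1,0,0,0]]
  ]
}}

```text
time: 8.43
ee_pos: [523.0, -337.6, 231.8]
eef_rot: [[0.951, 0.309, -0.0], [0.309, -0.951, 0.0], [-0.0, -0.0, -1.0]]
force: [1.0, -0.6, 0.1]
gripper_width: -0.1
```

Run:
```python
from rig import ctrl, optics
import cv2,numpy as np
from h import *
c=np.load("pics/w6c.npy",allow_pickle=True).item()
print(gap(c,(80+316/4-.4,190+242/4-.4),(80+310/4-.4,190+241/4-.4)))
for n in ("side","top"):
    p,d=optics.capture(n); cv2.imwrite(f"pics/{n}7.png",p[:,:,::-1])
    np.save(f"pics/{n}7c.npy",optics.get_calibration(n),allow_pickle=True)
a=cv2.imread("pics/top7.png")[250:320,310:410]; b=cv2.imread("pics/side7.png")[215:295,320:420]
r=lambda i:cv2.resize(i,(700,i.shape[0]*7),interpolation=2)
cv2.imwrite("pics/top7x.png",r(a));cv2.imwrite("pics/side7x.png",r(b))
print(ctrl.get_state()["force"],ctrl.get_state()["ee_pos"])
```

```text
(array([-0.15, -1.02]), array([-15.87,  42.19]), array([-15.71,  43.21]))
[ 0.30660638 -0.23301572  0.26840702] [ 522.78316811 -335.96520477  231.99500536]
```

View pics/top7x.png

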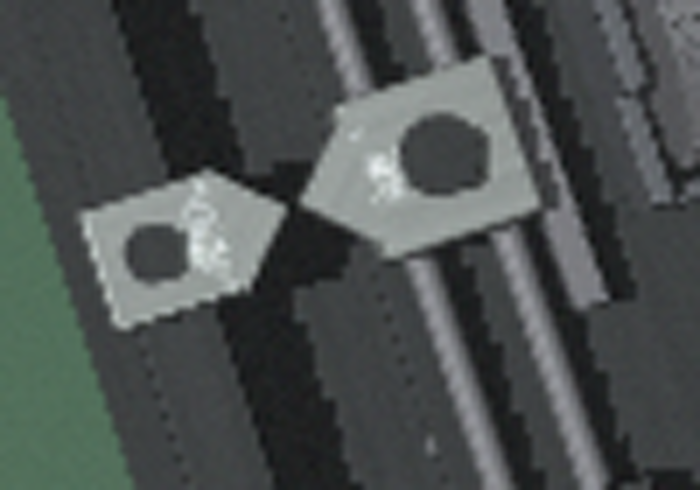

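View pics/side7x.png

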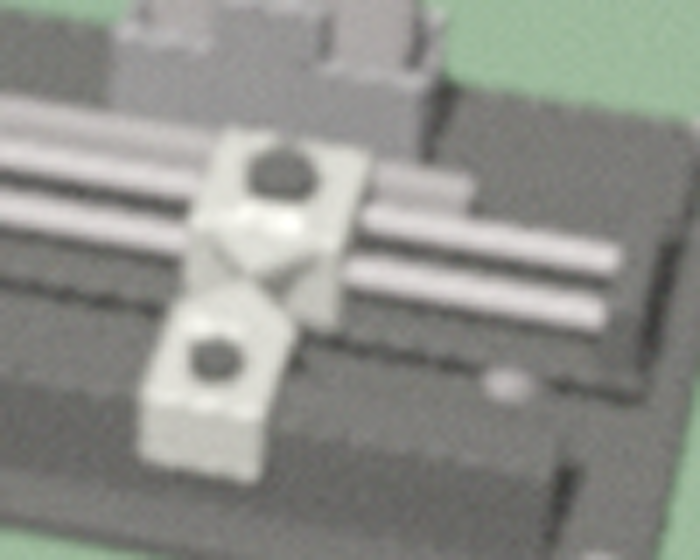

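View pics/top7.png

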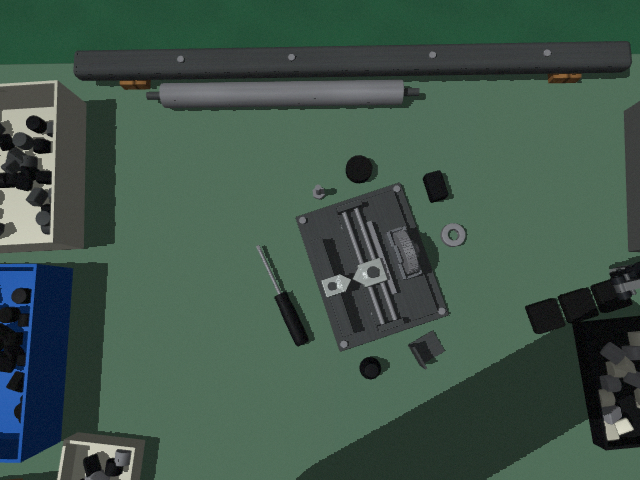

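Run:
```python
from h import *
c=np.load("pics/top7c.npy",allow_pickle=True).item()
k=lambda a,b:(310+a/7-.4,250+b/7-.4)
print(gap(c,k(300,202),k(288,208),plane))
from rig import ctrl
print(ctrl.get_state()["qd"].round(2), ctrl.finish_job())
```

```text
(array([ 0.46, -3.18]), array([-13.67,  40.11]), array([-14.13,  43.29]))
the job is handed in; nothing more can be done
[ 0.62 -0.73  0.54  0.01 -0.05 -0.06] None
```

I rolled the wheel with the shut fingertips in four strokes, which closed the gap from about 36.5 mm to nearly zero. I then lifted off, moved the arm clear and handed the job in at about 8.5 s.

**Gap:** the last wrist picture puts the pointer 0.15 mm behind the tooth. The top picture, taken with the arm clear, puts it 0.5 mm ahead. The two disagree by about 0.6 mm, and both are well inside the 3 mm limit. The side view also shows the points facing each other, but I took no measurement from it.

**Loose parts and block:** the top pictures before and after show the loose parts in the same places. The arm kept to wheel-top height and above, so I don't expect it touched the block, though I had no direct contact reading for that.

**One disagreement:** an early side-camera estimate of the starting gap gave 43 mm, against about 36.5 mm from the top and wrist cameras. I put that down to reading the pixels roughly and did not use it.

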